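# Stir the wood stain on the touch mixer

### The job

Mix the wood stain in the taller of the two amber bottles on the touch mixer: take that bottle by its body, stand it upright on the middle of its round pad and press it down until the pad is fully depressed, steadily and without ramming it, and hold it pressed for a good two seconds. Then lift it off and leave it standing upright on the floor of the shallow wooden tray. Leave the short bottle, the brass weight and the hex-key set where they are.

Things in the scene. Friction and masses are not known exactly. Their poses are not given: they have to be found in the camera images.
- tall_bottle: taller of two closed amber glass bottles, loose, about 0.13 to 0.25 kg, 100 mm tall: straight round body 44 mm across from the underside up to 74 mm, sloping shoulder, black screw cap 30 mm across from 82 to 100 mm. Origin at the centre of its underside, z up. Stands on the bench in front of the robot; may be left or right of the short bottle.
- short_bottle: the shorter amber bottle, loose, same shape and 44 mm across, body only 44 mm high, 70 mm tall in all, stands on the bench. Origin at the centre of its underside. Not to be disturbed.
- mixer: touch mixer fixed to the bench: grey housing with rounded edges, 130 mm (x) by 100 mm (y), 60 mm high, a black dial and switch on its -x face. Origin at the centre of its underside. The round black sprung pad stands over the middle of the housing. It may be left or right of the robot's middle.
- pad_top (a point): centre of the upper face of the mixer's round flat rubber pad, 64 mm across, 86 mm above the bench at rest; moves with the pad.
- mixer_pad (a joint): how far the sprung pad is pressed straight down, in m: 0 at rest, 0.012 fully depressed (hard stop). The pad begins to move at about 4 N, reaches the stop at about 10 N and springs back when let go.
- tray: shallow square wooden tray fixed to the bench, 122 mm outside, 110 mm inside, walls 6 mm thick and 20 mm high, floor 6 mm above the bench, cork-lined, empty. Origin at the centre of its underside, axes along its sides, z up. On the other side from the mixer.
- brass_weight: turned brass weight, 47 mm across, 44 mm tall, loose, on the left near the robot. Origin at the centre of its underside. Not to be disturbed.
- hex_keys: green folding hex-key set, 28x92x18 mm, loose, lies on the right near the robot. Origin at the centre of its underside. Not to be disturbed.
Not all that is in view belongs to the job. What is shaped like the tall_bottle but green or pink is not meant. There is more than one size of the tray; the one meant has the size given above.

How it is judged:
By the outcome, as a careful person would: the job done as asked, in the order asked, and still so for the second after the job is handed in, with the robot touching nothing.
It also fails if it takes over 56 s, if anything falls off the work surface, if the arm or the gripper's body presses on something with over 40 N, if the wrist force passes 120 N, or if a joint passes its speed limit or range.

### The arm

A 7-joint arm with a two-finger parallel gripper is mounted at the origin on a cart in front of the work surface, level with it; the furniture and walls round the work are solid. World frame = base frame: x ahead of the robot, y to its left, z up, the work surface at z = 0. Lengths are in m, angles in rad, forces in N, time in s.
With the tool pointing down it reaches from about 0.425 to 1.025 m from the base axis. Payload 9.4 kg.
Tool frame: the origin (TCP) lies at the very end of the fingers, on their centre line; the grasp point (between the pads) lies 19 mm behind it; z points along the fingers, y is the line along which they close (so a half turn about z gives the same grasp; the last joint's range is limited). The gripper opens to 93 mm and grips with 3 to 60 N. Pads are 15 mm wide; open, the fingers measure 128 mm over their backs; the gripper's body (75 mm by 188 mm) begins 65 mm behind the grasp point.
Start: joints at [1.22, 0.599, -0.003, 1.599, 0.002, 0.943, -0.08], TCP at [0.196, -0.698, 0.219] pointing down, gripper open.
Joint ranges: [-2.57, 2.57], [-0.35, 1.97], [-1.29, 1.29], [0.11, 2.56], [-1.05, 4.19], [0.11, 1.86], [-2.63, 2.63]. Speed limits (rad/s): [2.22, 2.22, 3.01, 3.01, 3.14, 3.14, 3.14].

### API

Orientations are given as a rotation vector (axis times angle).
In Python, from workcell import ctrl gives the robot as it stands.
- The arm moves only by the tool play_rows, never from a script. Its argument "commands" is a list that holds one entry, the list of rows, each a list of 7 numbers: the opening, from 0 (shut) to 1 (fully open), then the shift along the tool's x, y, z in m, then the turn, a rotation vector about the tool's x, y, z in degrees. In form: [[[fingers, x, y, z, rx, ry, rz], ...]]. A call has 1 to 20 rows; each row shifts and turns the commanded pose from where the row before left it, along the tool's axes as they then stand; what a row does not reach is not made up. A row lasts 1/10 s, in which the tool goes at most 50 mm and 8.59 degrees, less where a joint would pass 70% of its speed; a pose out of reach is approached as far as the arm can. A call with a gripper value outside its range is refused whole. The fingers move at their own pace and stop on an object; the grip force is fixed at half the most. Time passes only in rows, so rows that do not move let the fingers close. It gives the time, the measured TCP pose, the force, the opening and the grip force at its end, in the units of the state.
- ctrl.sense(): the state, without advancing time (a new reading comes with each control period).
- ctrl.get_image(name): name is "scene" or "top"; returns a dict with "img" (420x560x3 uint8, red, green, blue), "camera_matrix" (3x3 intrinsics, pixels), "dist_coeffs" ([k1, k2, p1, p2, k3] as OpenCV has them; the pictures are not rectified), "cam_to_world" (4x4, takes a point from camera to world coordinates). Camera axes: x right, y down, z forward; pixel columns grow to the right and rows downward; lengths in m; the calibration is good to about 2 mm. A picture is of the moment at which its call begins. There is no depth.
- ctrl.hand_in(): hands the job in; it is judged then, once.
The state is a dict: "t": time; "joints": joint angles; "joint_vel": joint speeds; "joint_torque": joint torques, N m; "eef_pos": TCP position; "orientation": TCP orientation; "wrist_force": force on the tool from outside, world axes, zero at the start; "torque": the same for the moment, N m; "width": opening from 0.0 (shut) to 1.0 (fully open); "grip_force": force on a finger pad.
Only numpy, scipy, OpenCV 4.12 (cv2) and the standard library are available. Lean on these libraries where they do the work, as an engineer would, in place of code of your own. Each camera call takes 0.05 s, during which the arm holds its last target. There are 200 camera calls.

## Working session

There is one attempt and no reset: what is moved stays moved. The work goes in short steps, Python scripts to look and compute and a tool call to move; the robot and the scene stay as the last step left them, time stands still between calls to the robot, and variables do not carry over. Pictures are saved under pics/ and viewed, at most 10 in all, crops included, and the job is handed in when it is done.

Besides the shell and the picture viewer there is one more tool, called after "Request:" as name(argument=value, ...) on one line, values as JSON. play_rows: Moves the arm, as the interface text tells. Its arguments: {"type":"object","properties":{"commands":{"type":"array"}},"required":["commands"]}

```bash
mkdir -p pics
cat > h.py <<'E'
import numpy as np, cv2
from workcell import ctrl
from scipy.spatial.transform import Rotation as R
def snap(cam,name,crop=None,s=1):
    d=ctrl.get_image(cam); im=d["img"][:,:,::-1]
    if crop: x0,y0,x1,y1=crop; im=im[y0:y1,x0:x1]
    if s!=1: im=cv2.resize(im,None,fx=s,fy=s,interpolation=cv2.INTER_CUBIC)
    cv2.imwrite("pics/"+name,im); return d
def ray(d,u,v):
    p=cv2.undistortPoints(np.array([[[u,v]]],float),np.array(d["camera_matrix"]),np.array(d["dist_coeffs"]))[0,0]
    T=np.array(d["cam_to_world"]); return T[:3,3],T[:3,:3]@np.array([p[0],p[1],1])
def at(d,u,v,z):
    o,r=ray(d,u,v); return (o+r*(z-o[2])/r[2]).round(4)
def proj(d,P):
    T=np.linalg.inv(np.array(d["cam_to_world"]))
    return cv2.projectPoints(np.array(P,float).reshape(-1,3),cv2.Rodrigues(T[:3,:3])[0],T[:3,3],np.array(d["camera_matrix"]),np.array(d["dist_coeffs"]))[0][:,0].round(1)
E
python3 - <<'E'
from h import *
snap("scene","s1.png",None,1.4);snap("top","t1.png",None,1.4)
s=ctrl.sense();print(s["eef_pos"],s["orientation"],s["width"],s["t"]);print(R.from_rotvec(s["orientation"]).as_matrix().round(3) if len(s["orientation"])==3 else 0)
E
```

```text
[ 0.19593772 -0.69757564  0.21783   ] [-3.11083420e+00 -4.28720732e-01  4.76410613e-04] 0.9990099099754807 0.1
[[ 0.963  0.27  -0.   ]
 [ 0.27  -0.963  0.001]
 [-0.    -0.001 -1.   ]]
```

View pics/s1.png

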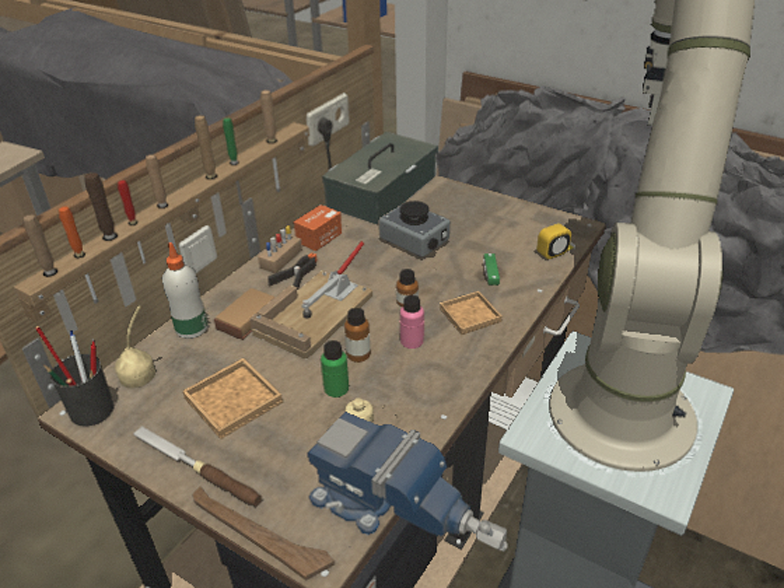

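View pics/t1.png

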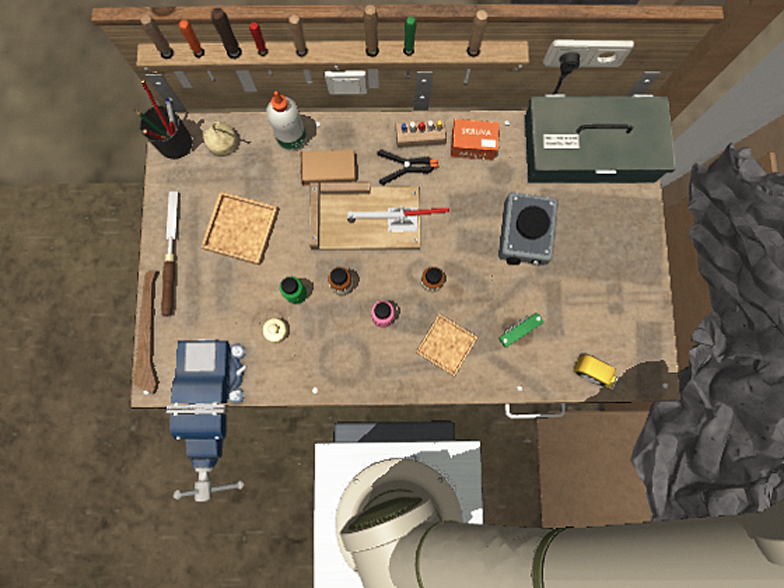

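The top view shows amber bottles at (340,280) and (433,278), green at (291,289), pink at (383,312). Trays are at (240,228) and (447,344), and the mixer pad is at (532,223). In the scene view the amber bottles are at (357,335) and (407,290). I'll enlarge to confirm which is taller and measure.

Run:
```python
from h import *
s=snap("scene","s2.png",(210,180,330,290),6)
t=snap("top","t2.png",(135,125,405,275),2.95)
k=1.4
for n,u,v,z in [("tallL cap",340,278,.1),("L as short",340,278,.07),("R cap tall",433,276,.1),("R cap short",433,276,.07),("pad",533,223,.086),("green",291,287,.1),("pink",383,311,.1),("brass",275,329,.044)]:
    print(n,at(t,u/k,v/k,z))
for n,c in [("big",[(217,195),(278,206),(264,263),(203,251)]),("small",[(445,314),(477,342),(454,375),(417,348)])]:
    P=np.array([at(t,u/k,v/k,.02) for u,v in c]);print(n,P[:,:2].tolist(),P.mean(0),np.linalg.norm(P-np.roll(P,1,0),axis=1))
for h in (.07,.1):
  for n,(u,v) in {"L":(340,278),"R":(433,276)}.items():
    p=at(t,u/k,v/k,h);q=p.copy();q[2]=0;print(n,h,"scene px base/top x1.4",proj(s,[q,p])*k)
```

```text
tallL cap [0.4517 0.1039 0.1   ]
L as short [0.4576 0.1062 0.07  ]
R cap tall [ 0.4538 -0.0687  0.1   ]
R cap short [ 0.4598 -0.0709  0.07  ]
pad [ 0.5584 -0.2642  0.086 ]
green [0.4357 0.1944 0.1   ]
pink [0.3892 0.0247 0.1   ]
brass [0.3645 0.2321 0.044 ]
big [[0.6419, 0.3608], [0.6173, 0.2361], [0.4994, 0.2612], [0.5252, 0.384]] [0.57095  0.310525 0.02    ] [0.11898374 0.1271033  0.12054219 0.12548099]
small [[0.3934, -0.0964], [0.3377, -0.1575], [0.2744, -0.1108], [0.3273, -0.0402]] [ 0.3332   -0.101225  0.02    ] [0.08676203 0.08267829 0.07866244 0.08822001]
L 0.07 scene px base/top x1.4 [[359.1  353.92]
 [357.28 324.94]]
R 0.07 scene px base/top x1.4 [[408.38 301.84]
 [408.24 273.7 ]]
L 0.1 scene px base/top x1.4 [[362.46 354.34]
 [359.94 312.2 ]]
R 0.1 scene px base/top x1.4 [[410.48 303.52]
 [410.2  262.64]]
```

View pics/s2.png

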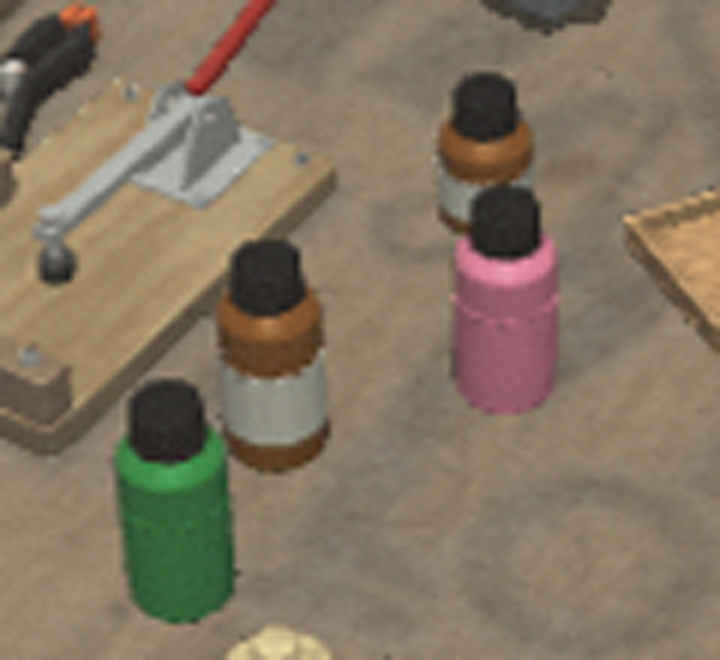

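View pics/t2.png

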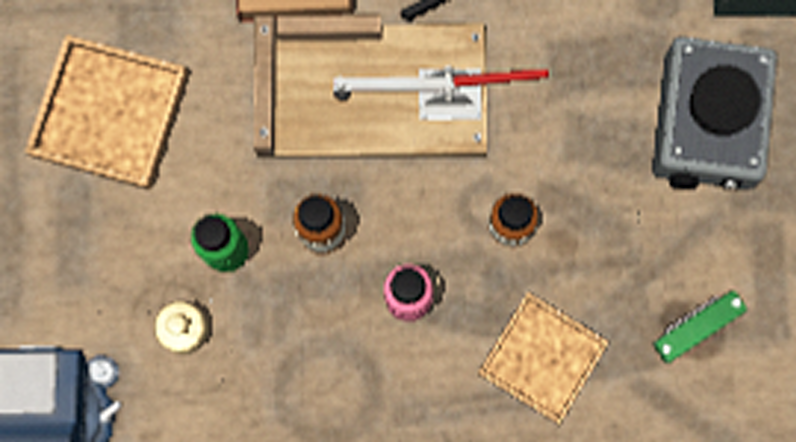

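Left amber bottle (crop: cap at (267,275), base at (278,455)) is clearly taller than the right one (crop: cap at (485,105), with a short body). The projected 100 mm height also fits: top at 312 against 310 seen, so the left one is tall_bottle. The green and pink bottles are decoys. The tray at the top left measures about 0.122 m a side, so it is the one meant; the other is about 0.084 m.

```bash
cat >> h.py <<'E'
def to(*targets):
    s=ctrl.sense(); p=np.array(s["eef_pos"]); M=R.from_rotvec(s["orientation"]).as_matrix()
    print("t",round(s["t"],2),"p",p.round(4),"F",np.round(s["wrist_force"],1),"w",round(s["width"],3),"zax",M[:,2].round(3),"y",M[:,1].round(3))
    for q in targets: print(q,"->",(M.T@(np.array(q)-p)*1000).round(1)); p=np.array(q)
E
python3 - <<'E'
from h import *
t=ctrl.get_image("top");s=ctrl.get_image("scene")
f=lambda u,v,z:at(t,135+u/2.95,125+v/2.95,z)
print("bottle",f(317,213,.1),"pad",f(726,100,.086),"tray",f(108,111,.02))
g=lambda u,v,z:at(s,210+u/6,180+v/6,z)
print("scene cap",g(265,256,.1),"base",g(278,440,0),"base front edge",g(280,468,0))
print("pad scene",at(s,414/1.4,209/1.4,.086), "board edge",f(370,155,.02),"lever knob",f(342,92,.05))
to([.5,-.42,.28],[.455,.104,.2],[.455,.104,.13],[.455,.104,.031])
E
```

```text
bottle [0.4554 0.105  0.1   ] pad [ 0.5595 -0.2653  0.086 ] tray [0.5726 0.311  0.02  ]
scene cap [0.4585 0.1065 0.1   ] base [0.4569 0.1081 0.    ] base front edge [0.4463 0.1219 0.    ]
pad scene [ 0.5613 -0.2609  0.086 ] board edge [0.527 0.061 0.02 ] lever knob [0.5804 0.0859 0.05  ]
t 0.3 p [ 0.196  -0.6978  0.2183] F [ 0.6  0.1 -0.1] w 0.999 zax [-0.     0.001 -1.   ] y [ 0.27  -0.963 -0.001]
[0.5, -0.42, 0.28] -> [ 367.8 -185.3  -61.6]
[0.455, 0.104, 0.2] -> [  98.4 -516.6   80.3]
[0.455, 0.104, 0.13] -> [ 0.  0. 70.]
[0.455, 0.104, 0.031] -> [ 0.   0.1 99. ]
```

Request:
play_rows(commands=[[[0.7,10,0,0,0,0,0]]])

```text
t: 0.4
eef_pos: [0.2354, -0.6875, 0.2187]
orientation: [3.113, 0.411, -0.009]
wrist_force: [0.6, -1.4, -0.2]
width: 0.951
grip_force: 0.0
```

I sent millimetres there where the tool takes metres. The row limit clamped it to a harmless 50 mm, so I'll continue in metres.

Request:
play_rows(commands=[[[0.7,0.026,-0.014,-0.005,0,0,0],[0.7,0.026,-0.014,-0.005,0,0,0],[0.7,0.026,-0.014,-0.005,0,0,0],[0.7,0.026,-0.014,-0.005,0,0,0],[0.7,0.026,-0.014,-0.005,0,0,0],[0.7,0.026,-0.014,-0.005,0,0,0],[0.7,0.026,-0.014,-0.005,0,0,0],[0.7,0.026,-0.014,-0.005,0,0,0],[0.7,0.026,-0.014,-0.005,0,0,0],[0.7,0.026,-0.014,-0.005,0,0,0],[0.7,0.026,-0.014,-0.005,0,0,0],[0.7,0.026,-0.014,-0.005,0,0,0],[0.7,0,0,0,0,0,0],[0.7,0,0,0,0,0,0]]])

```text
t: 1.8
eef_pos: [0.4995, -0.4379, 0.2786]
orientation: [3.112, 0.431, -0.0]
wrist_force: [-0.2, 0.3, -0.4]
width: 0.701
grip_force: 0.0
```

```bash
python3 -c "
from h import *
to([.457,.106,.2],[.457,.106,.031]);print(np.round(ctrl.sense()['joints'],2))"
```

```text
t 1.8 p [ 0.4995 -0.4379  0.2786] F [-0.2  0.3 -0.4] w 0.701 zax [-0. -0. -1.] y [ 0.272 -0.962  0.   ]
[0.457, 0.106, 0.2] -> [ 107.  -535.    78.5]
[0.457, 0.106, 0.031] -> [  0.  -0. 169.]
[ 0.65  0.47 -0.02  1.68  0.01  0.99 -0.67]
```

Request:
play_rows(commands=[[[0.7,0.006,-0.03,0,0,0,0],[0.7,0.006,-0.03,0,0,0,0],[0.7,0.006,-0.03,0,0,0,0],[0.7,0.006,-0.03,0,0,0,0],[0.7,0.006,-0.03,0,0,0,0],[0.7,0.006,-0.03,0,0,0,0],[0.7,0.006,-0.03,0,0,0,0],[0.7,0.006,-0.03,0,0,0,0],[0.7,0.006,-0.03,0,0,0,0],[0.7,0.006,-0.03,0,0,0,0],[0.7,0.006,-0.03,0,0,0,0],[0.7,0.006,-0.03,0,0,0,0],[0.7,0.006,-0.03,0,0,0,0],[0.7,0.006,-0.03,0,0,0,0],[0.7,0.006,-0.03,0.01,0,0,0],[0.7,0.006,-0.03,0.02,0,0,0],[0.7,0.006,-0.03,0.02,0,0,0],[0.7,0.005,-0.025,0.02,0,0,0],[0.7,0,0,0.01,0,0,0],[0.7,0,0,0,0,0,0]]])

```text
t: 3.8
eef_pos: [0.4568, 0.1044, 0.1974]
orientation: [3.111, 0.428, -0.004]
wrist_force: [0.1, -0.1, 0.4]
width: 0.701
grip_force: 0.0
```

```bash
python3 -c "
from h import *
to([.457,.106,.2],[.457,.106,.031]);print(np.round(ctrl.sense()['joints'],2))
t=snap('top','t3.png',(170,130,330,250),5)
print((proj(t,[[.457,.106,.1],[.457,.106,.0]])-[170,130])*5)"
```

```text
t 3.8 p [0.4568 0.1044 0.1974] F [ 0.1 -0.1  0.4] w 0.701 zax [-0.003 -0.001 -1.   ] y [ 0.27  -0.963  0.001]
[0.457, 0.106, 0.2] -> [ 0.6 -1.5 -2.6]
[0.457, 0.106, 0.031] -> [ 5.00e-01 -1.00e-01  1.69e+02]
[-0.19  0.33 -0.21  2.18  0.11  0.64 -1.77]
[[360.5 333. ]
 [373.5 368. ]]
```

View pics/t3.png

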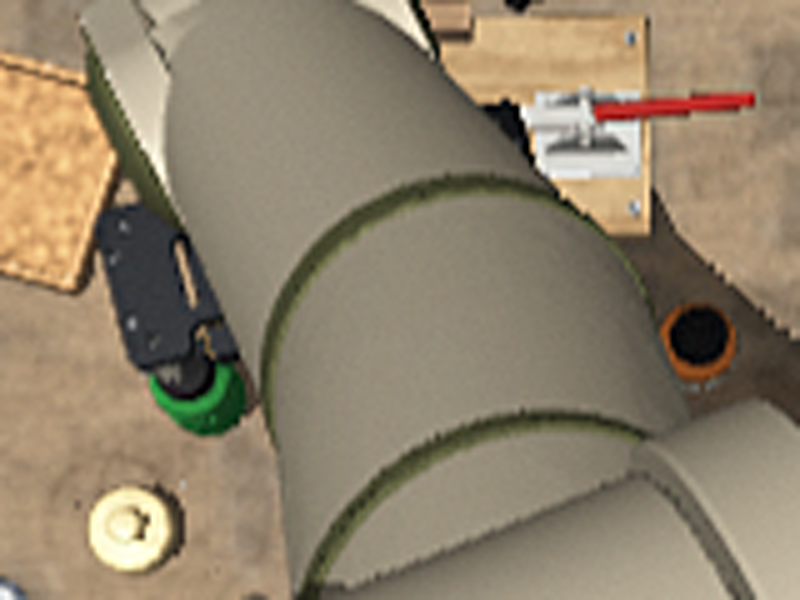

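The top view shows the arm hiding the target bottle. The gripper body reaches over the edge of the green bottle at (205,390), with about 15 mm of height to spare at grasp level, so I'll descend gently.

Request:
play_rows(commands=[[[0.7,0,-0.001,0.012,0,0,0],[0.7,0,0,0.012,0,0,0],[0.7,0,0,0.012,0,0,0],[0.7,0,0,0.012,0,0,0],[0.7,0,0,0.012,0,0,0],[0.7,0,0,0.012,0,0,0],[0.7,0,0,0.012,0,0,0],[0.7,0,0,0.012,0,0,0],[0.7,0,0,0.01,0,0,0],[0.7,0,0,0.01,0,0,0],[0.7,0,0,0,0,0,0],[0.7,0,0,0,0,0,0]]])

```text
t: 5.05
eef_pos: [0.4573, 0.1063, 0.0827]
orientation: [3.112, 0.428, -0.0]
wrist_force: [0.0, 0.9, -1.1]
width: 0.697
grip_force: 0.0
```

```bash
python3 -c "
from h import *
to([.457,.106,.031]);snap('scene','s3.png',(200,160,340,290),5)"
```

```text
t 5.05 p [0.4573 0.1063 0.0827] F [ 0.   0.9 -1.1] w 0.697 zax [-0. -0. -1.] y [ 0.27  -0.963  0.   ]
[0.457, 0.106, 0.031] -> [-0.4  0.2 51.7]
```

View pics/s3.png

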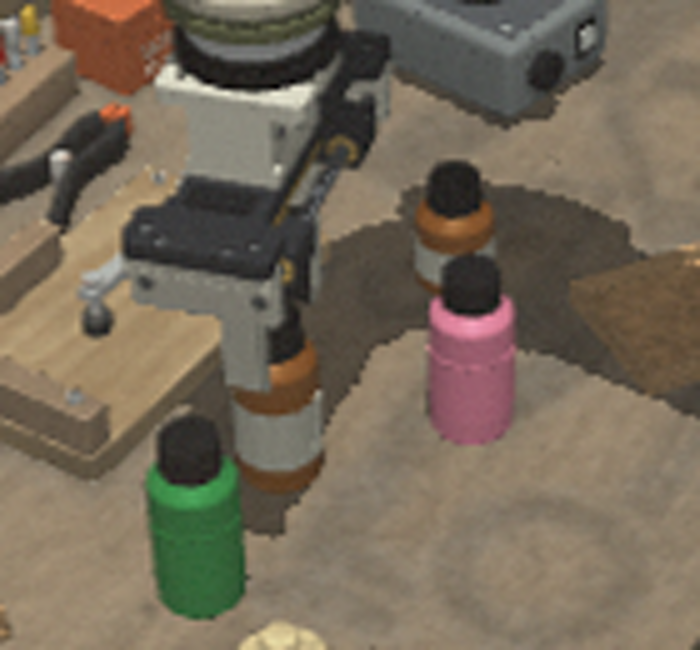

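The fingers straddle the tall bottle (base at (280,470)), and nothing else is touched. Continuing down, then closing.

Request:
play_rows(commands=[[[0.7,0,0,0.008,0,0,0],[0.7,0,0,0.008,0,0,0],[0.7,0,0,0.008,0,0,0],[0.7,0,0,0.008,0,0,0],[0.7,0,0,0.008,0,0,0],[0.7,0,0,0.006,0,0,0],[0.7,0,0,0.005,0,0,0],[0.7,0,0,0,0,0,0],[0.3,0,0,0,0,0,0],[0.3,0,0,0,0,0,0],[0.3,0,0,0,0,0,0],[0.3,0,0,0,0,0,0],[0.3,0,0,0,0,0,0],[0.3,0,0,0,0,0,0]]])

```text
t: 6.5
eef_pos: [0.4573, 0.1067, 0.0319]
orientation: [-3.112, -0.429, -0.001]
wrist_force: [0.5, -0.1, 4.9]
width: 0.465
grip_force: 30.0
```

Request:
play_rows(commands=[[[0.3,0,0,-0.005,0,0,0],[0.3,0,0,-0.01,0,0,0],[0.3,0,0,-0.015,0,0,0],[0.3,0,0,-0.02,0,0,0],[0.3,0,0,-0.02,0,0,0],[0.3,0,0,-0.02,0,0,0],[0.3,0,0,-0.02,0,0,0],[0.3,0,0,-0.015,0,0,0],[0.3,0,0,-0.01,0,0,0],[0.3,0,0,-0.005,0,0,0],[0.3,0,0,0,0,0,0],[0.3,0,0,0,0,0,0]]])

```text
t: 7.7
eef_pos: [0.4569, 0.1065, 0.1712]
orientation: [3.112, 0.429, -0.001]
wrist_force: [0.7, -0.5, -1.4]
width: 0.471
grip_force: 30.0
```

```bash
python3 -c "
from h import *
to([.56,-.264,.172])"
```

```text
t 7.7 p [0.4569 0.1065 0.1712] F [ 0.7 -0.5 -1.4] w 0.471 zax [-0.001 -0.    -1.   ] y [ 0.27  -0.963  0.   ]
[0.56, -0.264, 0.172] -> [ -0.9 384.6  -0.8]
```

Request:
play_rows(commands=[[[0.3,0,0.01,0,0,0,0],[0.3,0,0.02,0,0,0,0],[0.3,0,0.025,0,0,0,0],[0.3,0,0.025,0,0,0,0],[0.3,0,0.025,0,0,0,0],[0.3,0,0.025,0,0,0,0],[0.3,0,0.025,0,0,0,0],[0.3,0,0.025,0,0,0,0],[0.3,0,0.025,0,0,0,0],[0.3,0,0.025,0,0,0,0],[0.3,0,0.025,0,0,0,0],[0.3,0,0.025,0,0,0,0],[0.3,0,0.025,0,0,0,0],[0.3,0,0.025,0,0,0,0],[0.3,0,0.025,0,0,0,0],[0.3,0,0.02,0,0,0,0],[0.3,0,0.01,0,0,0,0],[0.3,0,0,0,0,0,0],[0.3,0,0,0,0,0,0]]])

```text
t: 9.6
eef_pos: [0.561, -0.2631, 0.1713]
orientation: [-3.111, -0.43, 0.001]
wrist_force: [-0.7, 0.8, -1.2]
width: 0.471
grip_force: 30.0
```

```bash
python3 -c "
from h import *
to([.56,-.264,.128],[.56,-.264,.105])
s=snap('scene','s4.png',(240,100,360,200),6)
p=[[.56,-.264,.086],[.56,-.264,.139]];print((proj(s,p)-[240,100])*6)"
```

```text
t 9.6 p [ 0.561  -0.2631  0.1713] F [-0.7  0.8 -1.2] w 0.471 zax [-0.001  0.001 -1.   ] y [ 0.271 -0.963 -0.001]
[0.56, -0.264, 0.128] -> [-1.2  0.7 43.3]
[0.56, -0.264, 0.105] -> [ 0.  0. 23.]
[[339.6 293.4]
 [339.6 201.6]]
```

View pics/s4.png

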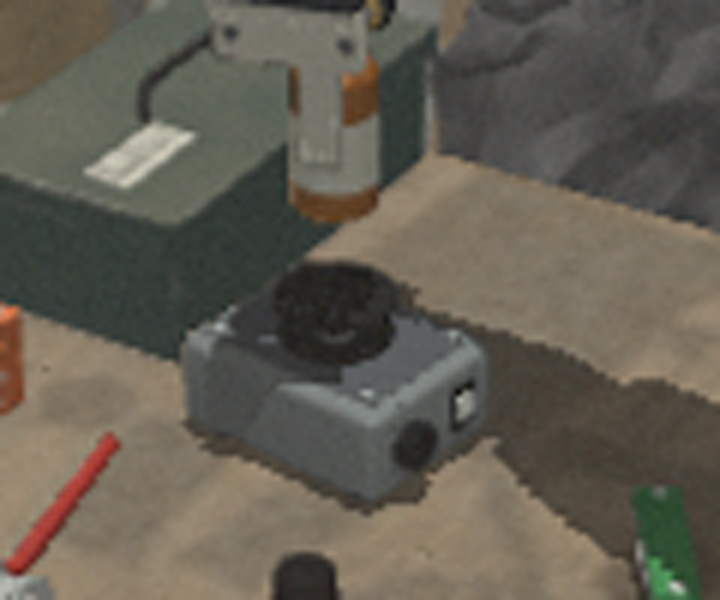

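Pad centre is at crop (335,296) and the bottle base at (335,200), so they line up to within about 2 mm. Lowering to just above the pad, then pressing slowly.

Request:
play_rows(commands=[[[0.3,-0.001,0,0.006,0,0,0],[0.3,0,0,0.01,0,0,0],[0.3,0,0,0.01,0,0,0],[0.3,0,0,0.008,0,0,0],[0.3,0,0,0.006,0,0,0],[0.3,0,0,0.003,0,0,0],[0.3,0,0,0.0015,0,0,0],[0.3,0,0,0.0015,0,0,0],[0.3,0,0,0.0015,0,0,0],[0.3,0,0,0.0015,0,0,0],[0.3,0,0,0.0015,0,0,0],[0.3,0,0,0.0015,0,0,0],[0.3,0,0,0.0015,0,0,0],[0.3,0,0,0.001,0,0,0],[0.3,0,0,0.001,0,0,0]]])

```text
t: 11.15
eef_pos: [0.5604, -0.2643, 0.1163]
orientation: [3.112, 0.429, 0.0]
wrist_force: [-0.9, -0.0, 2.2]
width: 0.463
grip_force: 30.0
```

Request:
play_rows(commands=[[[0.3,0,0,0.001,0,0,0],[0.3,0,0,0.001,0,0,0],[0.3,0,0,0.001,0,0,0],[0.3,0,0,0.001,0,0,0],[0.3,0,0,0.001,0,0,0],[0.3,0,0,0.001,0,0,0],[0.3,0,0,0.001,0,0,0],[0.3,0,0,0.001,0,0,0],[0.3,0,0,0.001,0,0,0]]])

```text
t: 12.05
eef_pos: [0.5604, -0.2644, 0.1073]
orientation: [3.112, 0.429, 0.0]
wrist_force: [-2.6, 0.5, 7.2]
width: 0.471
grip_force: 30.0
```

Request:
play_rows(commands=[[[0.3,0,0,0.0005,0,0,0],[0.3,0,0,0.0005,0,0,0],[0.3,0,0,0.0005,0,0,0],[0.3,0,0,0.0005,0,0,0],[0.3,0,0,0.0005,0,0,0],[0.3,0,0,0.0005,0,0,0],[0.3,0,0,0,0,0,0]]])

```text
t: 12.75
eef_pos: [0.5606, -0.2643, 0.1058]
orientation: [3.111, 0.429, 0.001]
wrist_force: [-5.4, 2.5, 20.9]
width: 0.474
grip_force: 30.0
```

The pad is on its hard stop: force is well above 10 N and the TCP has stopped following. Holding.

Request:
play_rows(commands=[[[0.3,0,0,0,0,0,0],[0.3,0,0,0,0,0,0],[0.3,0,0,0,0,0,0],[0.3,0,0,0,0,0,0],[0.3,0,0,0,0,0,0],[0.3,0,0,0,0,0,0],[0.3,0,0,0,0,0,0],[0.3,0,0,0,0,0,0],[0.3,0,0,0,0,0,0],[0.3,0,0,0,0,0,0],[0.3,0,0,0,0,0,0],[0.3,0,0,0,0,0,0],[0.3,0,0,0,0,0,0],[0.3,0,0,0,0,0,0],[0.3,0,0,0,0,0,0]]])

```text
t: 14.25
eef_pos: [0.5606, -0.2643, 0.1057]
orientation: [3.111, 0.429, 0.001]
wrist_force: [-5.3, 3.0, 20.8]
width: 0.47
grip_force: 30.0
```

Request:
play_rows(commands=[[[0.3,0,0,0,0,0,0],[0.3,0,0,0,0,0,0],[0.3,0,0,0,0,0,0],[0.3,0,0,0,0,0,0],[0.3,0,0,0,0,0,0],[0.3,0,0,0,0,0,0],[0.3,0,0,0,0,0,0],[0.3,0,0,0,0,0,0],[0.3,0,0,0,0,0,0],[0.3,0,0,0,0,0,0],[0.3,0,0,0,0,0,0],[0.3,0,0,0,0,0,0],[0.3,0,0,0,0,0,0]]])

```text
t: 15.55
eef_pos: [0.5606, -0.2644, 0.1058]
orientation: [3.111, 0.429, 0.001]
wrist_force: [-5.0, 2.4, 20.7]
width: 0.47
grip_force: 30.0
```

Request:
play_rows(commands=[[[0.3,0,0,-0.002,0,0,0],[0.3,0,0,-0.003,0,0,0],[0.3,0,0,-0.004,0,0,0],[0.3,0,0,-0.005,0,0,0],[0.3,0,0,-0.01,0,0,0],[0.3,0,0,-0.015,0,0,0],[0.3,0,0,-0.02,0,0,0],[0.3,0,0,-0.02,0,0,0],[0.3,0,0,-0.02,0,0,0],[0.3,0,0,-0.01,0,0,0],[0.3,0,0,0,0,0,0]]])

```text
t: 16.65
eef_pos: [0.5609, -0.2646, 0.2144]
orientation: [3.111, 0.428, 0.003]
wrist_force: [0.2, -0.4, -1.5]
width: 0.47
grip_force: 30.0
```

```bash
python3 -c "
from h import *
to([.572,.311,.214],[.572,.311,.04])"
```

```text
t 16.65 p [ 0.5609 -0.2646  0.2144] F [ 0.2 -0.4 -1.5] w 0.47 zax [ 0.002 -0.001 -1.   ] y [ 0.27  -0.963  0.001]
[0.572, 0.311, 0.214] -> [ 1.662e+02 -5.512e+02 -1.000e-01]
[0.572, 0.311, 0.04] -> [ -0.3  -0.3 174. ]
```

Request:
play_rows(commands=[[[0.3,0.004,-0.013,0,0,0,0],[0.3,0.006,-0.02,0,0,0,0],[0.3,0.009,-0.03,0,0,0,0],[0.3,0.009,-0.03,0,0,0,0],[0.3,0.009,-0.03,0,0,0,0],[0.3,0.009,-0.03,0,0,0,0],[0.3,0.009,-0.03,0,0,0,0],[0.3,0.009,-0.03,0,0,0,0],[0.3,0.009,-0.03,0,0,0,0],[0.3,0.009,-0.03,0,0,0,0],[0.3,0.009,-0.03,0,0,0,0],[0.3,0.009,-0.03,0,0,0,0],[0.3,0.009,-0.03,0,0,0,0],[0.3,0.009,-0.03,0,0,0,0],[0.3,0.009,-0.03,0,0,0,0],[0.3,0.009,-0.03,0,0,0,0],[0.3,0.009,-0.03,0,0,0,0],[0.3,0.009,-0.03,0,0,0,0],[0.3,0.006,-0.02,0,0,0,0],[0.3,0.004,-0.013,0,0,0,0]]])

```text
t: 18.65
eef_pos: [0.5693, 0.3079, 0.212]
orientation: [3.112, 0.432, -0.003]
wrist_force: [-1.0, 0.5, -0.9]
width: 0.472
grip_force: 30.0
```

Request:
play_rows(commands=[[[0.3,0.002,-0.004,0,0,0,0],[0.3,0,0,0,0,0,0],[0.3,0,0,0,0,0,0]]])

```text
t: 18.95
eef_pos: [0.5717, 0.3084, 0.2129]
orientation: [3.111, 0.426, -0.001]
wrist_force: [0.1, -0.1, -1.5]
width: 0.468
grip_force: 30.0
```

```bash
python3 -c "
from h import *
to([.572,.311,.214],[.572,.311,.04])
s=snap('scene','s5.png',(110,180,250,320),4.2)
print((proj(s,[[.572,.311,.006],[.572,.311,.182]])-[110,180])*4.2)"
```

```text
t 18.95 p [0.5717 0.3084 0.2129] F [ 0.1 -0.1 -1.5] w 0.468 zax [-0.    -0.001 -1.   ] y [ 0.269 -0.963  0.001]
[0.572, 0.311, 0.214] -> [ 1.  -2.5 -1.1]
[0.572, 0.311, 0.04] -> [ 1.00e-01 -2.00e-01  1.74e+02]
[[245.28 436.38]
 [192.78 199.5 ]]
```

View pics/s5.png

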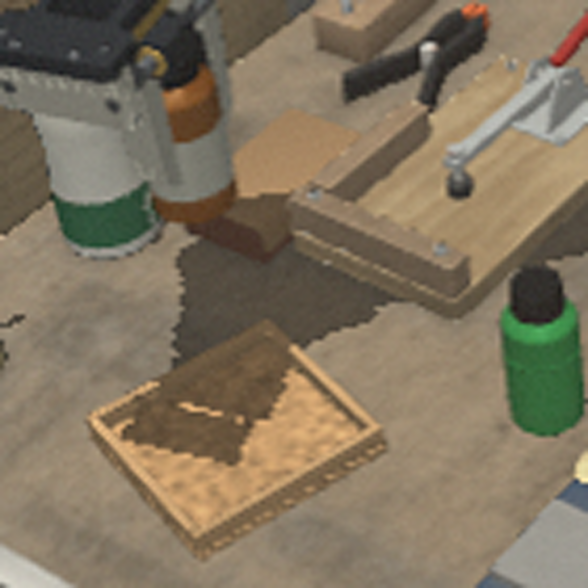

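The tray centre is at (240,435), where it was predicted, and the bottle hangs above it. Lowering now.

Request:
play_rows(commands=[[[0.3,0,-0.001,0.008,0,0,0],[0.3,0,-0.001,0.015,0,0,0],[0.3,0,0,0.02,0,0,0],[0.3,0,0,0.02,0,0,0],[0.3,0,0,0.02,0,0,0],[0.3,0,0,0.02,0,0,0],[0.3,0,0,0.02,0,0,0],[0.3,0,0,0.015,0,0,0],[0.3,0,0,0.012,0,0,0],[0.3,0,0,0.008,0,0,0],[0.3,0,0,0.006,0,0,0],[0.3,0,0,0.003,0,0,0],[0.3,0,0,0.002,0,0,0],[0.3,0,0,0.002,0,0,0],[0.3,0,0,0.001,0,0,0],[0.3,0,0,0,0,0,0],[0.3,0,0,0,0,0,0]]])

```text
t: 20.7
eef_pos: [0.571, 0.3121, 0.0413]
orientation: [-3.112, -0.429, -0.0]
wrist_force: [0.0, 0.0, -1.8]
width: 0.474
grip_force: 30.0
```

Request:
play_rows(commands=[[[0.3,0,0,0.001,0,0,0],[0.3,0,0,0.001,0,0,0],[0.3,0,0,0.001,0,0,0],[0.3,0,0,0,0,0,0],[0.3,0,0,0,0,0,0]]])

```text
t: 21.2
eef_pos: [0.5708, 0.312, 0.038]
orientation: [3.112, 0.429, -0.0]
wrist_force: [0.2, 0.2, -0.8]
width: 0.469
grip_force: 30.0
```

Request:
play_rows(commands=[[[0.3,0,0,0.0005,0,0,0],[0.3,0,0,0.0005,0,0,0],[0.3,0,0,0,0,0,0],[0.3,0,0,0,0,0,0]]])

```text
t: 21.6
eef_pos: [0.5709, 0.3121, 0.0379]
orientation: [3.112, 0.429, 0.001]
wrist_force: [-2.4, -0.7, 7.3]
width: 0.469
grip_force: 30.0
```

Contact with the tray floor (7 N). Opening gently, then withdrawing straight up.

Request:
play_rows(commands=[[[0.3,0,0,-0.0005,0,0,0],[0.5,0,0,0,0,0,0],[0.55,0,0,0,0,0,0],[0.6,0,0,0,0,0,0],[0.7,0,0,0,0,0,0],[0.7,0,0,0,0,0,0],[0.7,0,0,0,0,0,0],[0.7,0,0,-0.005,0,0,0],[0.7,0,0,-0.01,0,0,0],[0.7,0,0,-0.015,0,0,0],[0.7,0,0,-0.02,0,0,0],[0.7,0,0,-0.02,0,0,0],[0.7,0,0,-0.02,0,0,0],[0.7,0,0,-0.02,0,0,0],[0.7,0,0,-0.02,0,0,0],[0.7,0,0,-0.02,0,0,0],[0.7,0,0,-0.02,0,0,0],[0.7,0,0,0,0,0,0],[0.7,0,0,0,0,0,0]]])

```text
t: 23.5
eef_pos: [0.571, 0.3119, 0.2087]
orientation: [-3.112, -0.429, -0.002]
wrist_force: [-0.1, -0.4, -0.1]
width: 0.7
grip_force: 0.0
```

```bash
python3 -c "
from h import *
to();snap('scene','s6.png',None,1.4)"
```

```text
t 23.5 p [0.571  0.3119 0.2087] F [-0.1 -0.4 -0.1] w 0.7 zax [ 0.001  0.001 -1.   ] y [ 0.27  -0.963 -0.   ]
```

View pics/s6.png

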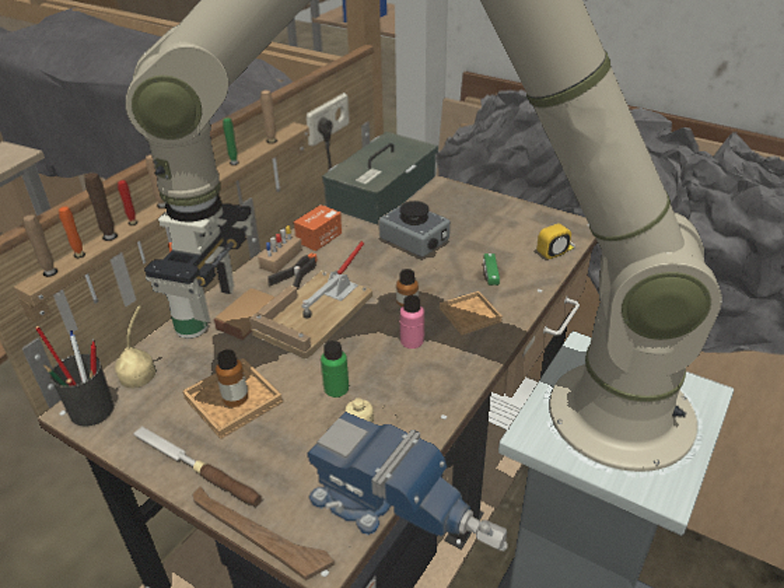

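The tall bottle stands upright in the tray at (231,378). The short bottle, weight, hex keys and the rest are undisturbed, and the gripper is clear. Handing in.

```bash
python3 -c "
from workcell import ctrl
print(ctrl.hand_in())"
```

```text
the job is handed in; nothing more can be done
None
```

I pressed the tall amber bottle on the mixer pad to its stop (about 21 N) and held it for nearly 3 s. It now stands upright in the 122 mm tray, nothing else looks disturbed, and I handed the job in at about 24 s.

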